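Grind a dose: two keys, then hold the dosing cup on the grinder's sprung paddle

ROBOT

A 6-joint arm with a two-finger parallel gripper is mounted at the origin on the work surface. World frame = base frame: x ahead of the robot, y to its left, z up, the work surface at z = 0. Lengths are in mm, angles in rad, forces in N, time in s.
With the tool pointing down it reaches from about 300 to 775 mm from the base axis. Payload 14.6 kg.
Tool frame: the origin (TCP) lies at the centre of the arm's flange, where the gripper is bolted on; the fingertips stand 173 mm ahead of it and the grasp point (between the pads) lies arm.grip_point_offset ahead of it (arm.grip_point_offset is the distance from the TCP to the grasp point, in mm); z points along the fingers, y is the line along which they close (so a half turn about z gives the same grasp; the last joint's range is limited). The gripper opens to 85 mm and grips with 20 to 120 N. Pads are 22 mm wide; open, the fingers measure 114 mm over their backs; the gripper's body (76 mm by 85 mm) begins 54 mm behind the grasp point. The pads swing forward as they close: fully open they stand 13 mm farther back than shut.
Start: joints at [-0.067, 0.3, 1.521, -0, 1.321, -0.067], TCP at [549.992, -0.002, 404.681] pointing down, gripper open.
Joint ranges: [-3.03, 3.03], [-0.79, 2.21], [0.23, 2.52], [-1.04, 4.18], [0, 3.07], [-2.55, 2.55]. Speed limits (rad/s): [2.22, 2.22, 2.57, 3.14, 3.14, 3.14].

INTERFACE

Orientations are given as a unit quaternion [x, y, z, w].
In Python, from rig import telemetry, eyes, order, arm gives the robot as it stands.
- The arm moves only by the tool play_rows, never from a script. Its argument "moves" is a list of rows, each a list of 7 numbers: the shift along the tool's x, y, z in cm, then the turn, a rotation vector about the tool's x, y, z in degrees, then the finger opening in cm, from 0 to 8.54. In form: [[x, y, z, rx, ry, rz, claw], ...]. A call has 1 to 12 rows; each row shifts and turns the commanded pose from where the row before left it, along the tool's axes as they then stand; what a row does not reach is not made up. A row lasts 1/8 s, in which the tool goes at most 62.5 mm and 10.7 degrees, less where a joint would pass 70% of its speed; a pose out of reach is approached as far as the arm can. A call is refused whole if a number of a shift passes 6.25 or a number of a turn 10.7, either way. A call with a gripper value outside its range is refused whole. The fingers move at their own pace and stop on an object; the grip force is fixed at half the most. Time passes only in rows, so rows that do not move let the fingers close. It gives the time, the measured TCP pose, the force, the opening and the grip force at its end, in the units of the state.
- telemetry.get_state(): the state, without advancing time (a new reading comes with each control period).
- eyes.read_camera(name): name is "scene" or "side" or "wrist"; returns a dict with "frame" (480x640x3 uint8, red, green, blue), "fov_y" (degrees; the focal length in pixels is half the picture's height over the tangent of half this angle, whatever the lens; pixels are square), "cx", "cy" (the principal point, pixels), "rvec" (rotation vector, rad) and "tvec" (3), from world to camera coordinates, as OpenCV has them. Camera axes: x right, y down, z forward; pixel columns grow to the right and rows downward; lengths in mm; the calibration is good to about 2 mm. The wrist camera is an equidistant fisheye: a pixel r from the principal point sees the ray r / f radians off the axis. A picture is of the moment at which its call begins. There is no depth.
- order.finish_job(): hands the job in; it is judged then, once.
Trained networks look in a picture, given as the dict that the camera call returned (one of the last four; its "shot" number tells which), for a name from the list of things; names that differ only in an ending like _2 or _b are one class to them, and where a whole thing is asked for, a point or a joint stands for the part that bears it (a point fixed in the world has none). Each returns a list of dicts, best first, with "conf" (0 to 1); they miss things now and then, are a little off and sometimes report something else, mostly with a low value. They report only what shows in the picture. A call takes as long as a camera call. They do not tell look-alikes from the thing itself.
- eyes.look_for(picture, label): "box" ([centre column, centre row, width, height] in pixels, round what is visible of it).
- eyes.regions_of(picture, label): "pixels" (480x640 bool, what is visible of it) and "box" ([centre column, centre row, width, height] in pixels, round what is visible of it).
- eyes.landmark_of(picture, label): "centre" ([column, row] in pixels: a listed point, or the origin of a listed thing).
The state is a dict: "t": time; "q": joint angles; "joint_velocities": joint speeds; "joint_efforts": joint torques, N m; "ee_pos": TCP position; "ee_rot": TCP orientation; "wrist_force": force on the tool from outside, world axes, zero at the start; "wrist_torque": the same for the moment, N m; "gripper_width": finger opening in mm; "finger_force": force on a finger pad.
Only numpy, scipy, OpenCV 4.12 (cv2) and the standard library are available. Lean on these libraries where they do the work, as an engineer would, in place of code of your own. Each camera call takes 0.05 s, during which the arm holds its last target. There are 200 camera calls.

TASK

On the coffee grinder's head press the round key fully down and let it up, then the square key the same way, leaving the bar-shaped key alone. Then take the dosing cup by its handle, bring it upright onto the grinder's tray, centred under the spout, and push the cup wall squarely against the sprung paddle at the back until the paddle meets its hard stop, firmly but without ramming it. Finish while still holding the cup there with the paddle pressed home, and do not disturb the tumbler, the mug or the coffee press.

Things in the scene. Friction and masses are not known exactly. Their poses are not given: they have to be found in the camera images.
- grinder: Fixed coffee grinder, origin on the table, +z up, front (open side, cup goes in there) facing its -x. In mm in its frame: base 140 wide (y), x -130 to 100; level tray, top at z 20, x -125 to the tower's face at x 0; head over it x -60 to 100, y -70 to 70, z 135 to 190 (keys on top); spout under the head at x -40, y 0, down to z 97; hopper behind the keys, x over 3, up to z 235.
- paddle: Upright flat plate on a sprung rod at the back of the tray, 36 mm wide, 30 tall, 6 thick. Origin: centre of its front face, which the cup presses; at rest at x -22, y 0, z 55 mm in the grinder's frame (the handle's height when the cup is on the tray). It moves along the grinder's +x.
- plunger (a joint): Travel of the paddle in m: 0 at rest (out), 0.012 at its hard stop. Spring: 5 N at rest, rising to 9 N at the stop; a harder push only loads the stop (keep below 30 N or so). At the stop the axis of a centred cup is at x -40 mm in the grinder's frame.
- cup: Loose steel dosing cup, open at the top, about 0.28 kg: outer diameter 60, height 50, with one straight wooden handle pointing along its own -x. Origin: centre of its underside; +z up. It starts standing upright on the table. When the cup points straight into the grinder its yaw equals the grinder's.
- cup_grip (a point): Point to grasp on the handle's axis, 105 mm from the cup's axis and 35 mm above its underside. The handle is a bar 20 wide and 20 tall (flat sides), reaching from 44 to 154 mm from the cup's axis; its length is the x axis of this frame (+x towards the cup).
- key_round_top (a point): Origin: centre of the key's top, at rest 203 mm above the table, 13 above the grinder's head; pressed straight down. Round key, 23 mm across. The three keys stand in a row on the head at x -30 of the grinder's frame, at y -44, 0 and +44; which key is in which place varies.
- key_square_top (a point): Origin: centre of the key's top, at rest 203 mm above the table, 13 above the grinder's head; pressed straight down. Square key, 21 by 21 mm.
- key_bar_top (a point): Origin: centre of the key's top, at rest 203 mm above the table, 13 above the grinder's head; pressed straight down. Bar-shaped key, 32 mm long (grinder x) by 10 mm wide; not to be pressed.
- key_round (a joint): Travel of the round key in m: 0 up, 0.005 fully down; springs back; 1.5 N at rest rising to 4 N fully down.
- key_square (a joint): Travel of the square key, as for the round one.
- key_bar (a joint): Travel of the bar-shaped key, as for the round one.
- tumbler: Bystander: loose blue-green ceramic tumbler, 72 mm across, 105 mm tall. Origin: centre of its underside.
- mug: Bystander: loose green mug, 80 mm across, 85 mm tall, handle to its +y. Origin: centre of its underside.
- french_press: Bystander: loose glass and black plastic coffee press, 112 mm across, 224 mm tall, handle to its +y. Origin: centre of its underside.
Mind the look-alikes: they are no part of the job. Of the things like the cup, leave any that is red or yellow; of the rest the smaller one is meant.

How it is judged (in metres and radians):
On the way, in this order (a step that is already met when the one before it is completed fails the run):
1. the round key is pressed fully down, alone (value of joint key_round above 0.004 m and value of joint key_square below 0.0015 m), for 0.05 s.
2. the round key is up again and the square key is pressed fully down (value of joint key_square above 0.004 m and value of joint key_round below 0.0015 m), for 0.05 s.
3. the keys are up and the cup holds the paddle at its stop (value of joint plunger above 0.0105 m and contact force between cup and paddle above 5 N and contact force between the fingers and cup above 1 N and contact force between each of the arm, the fingers and paddle below 0.5 N and y of cup in the frame of grinder between -0.012 and 0.012 m and z of cup in the frame of grinder between 0.016 and 0.034 m and angle between cup's own z axis and vertical below 0.17 rad and linear speed of cup below 0.02 m/s and value of joint each of key_round, key_square, key_bar below 0.0015 m), for 0.5 s.
At the end, for the whole second after the job is handed in: Keys up; fingers hold the cup upright (10 deg), at rest, 0 to 14 mm above the tray, within 12 mm of the grinder's middle line, its wall (not the robot) pressing the paddle with over 5 N to within 1.5 mm of its 12 mm stop; tumbler, mug and press within 30 mm of their start (all of step 3 and distance of each of tumbler, mug, french_press from where it was at the start of the episode below 0.03 m); the arm keeps its last pose, push and grip.
It fails at once if the bar-shaped key is pressed (value of joint key_bar above 0.003 m).
It fails at once if the paddle is rammed (over 45 N) (contact force between cup and paddle above 45 N).
It fails at once if a bystander is disturbed (distance of any of tumbler, mug, french_press from where it was at the start of the episode above 0.03 m or angle between any of tumbler, mug, french_press's own z axis and vertical above 0.5 rad).
It also fails if it takes over 58 s, if anything falls off the work surface, if the arm or the gripper's body presses on something with over 40 N, if the wrist force passes 120 N, or if a joint passes its speed limit or range.

## Working session

There is one attempt and no reset: what is moved stays moved. The work goes in short steps, Python scripts to look and compute and a tool call to move; the robot and the scene stay as the last step left them, time stands still between calls to the robot, and variables do not carry over. Pictures are saved under pics/ and viewed, at most 10 in all, crops included, and the job is handed in when it is done.

Besides the shell and the picture viewer there is one more tool, called after ">>>" as a command line: name --pt "numbers of a row" for each row, then --argument value for the rest. play_rows: Moves the arm, as the interface text tells. Its arguments: {"type":"object","properties":{"moves":{"type":"array","items":{"type":"array","items":{"type":"number"}}}},"required":["moves"]}

```bash
mkdir -p pics; cat > h.py <<'E'
from rig import telemetry, eyes, order, arm
import numpy as np, cv2
from scipy.spatial.transform import Rotation as R
from scipy.optimize import least_squares
def save(p,n): cv2.imwrite('pics/'+n,p['frame'][:,:,::-1])
def ray(p,uv):
    f=240/np.tan(np.radians(p['fov_y'])/2); d=np.array([uv[0]-p['cx'],uv[1]-p['cy']])/f
    if p.get('name')=='wrist':
        r=np.hypot(*d); v=np.array([*(d/max(r,1e-9)*np.sin(r)),np.cos(r)])
    else: v=np.array([d[0],d[1],1.])
    M=R.from_rotvec(np.ravel(p['rvec'])).as_matrix(); t=np.ravel(p['tvec'])
    v=M.T@v; return -M.T@t, v/np.linalg.norm(v)
def atz(p,uv,z):
    o,v=ray(p,uv); return o+v*(z-o[2])/v[2]
def tri(obs):
    A=0;b=0
    for p,uv in obs:
        o,v=ray(p,uv);P=np.eye(3)-np.outer(v,v);A=A+P;b=b+P@o
    x=np.linalg.solve(A,b); return x,[round(float(np.linalg.norm(np.cross(x-ray(p,u)[0],ray(p,u)[1]))),1) for p,u in obs]
def cam(n):
    p=eyes.read_camera(n); p['name']=n; return p
E
python3 - <<'E'
from h import *
np.set_printoptions(precision=1,suppress=True)
print(arm.grip_point_offset, telemetry.get_state())
Z=dict(grinder=0,paddle=55,cup=0,cup_grip=35,key_round_top=203,key_square_top=203,key_bar_top=203,tumbler=0,mug=0,french_press=0)
for n in ['scene','side','wrist']:
    p=cam(n); save(p,n+'0.png'); print(n,p['fov_y'],ray(p,[320,240]))
    for l,z in Z.items():
        for d in eyes.landmark_of(p,l)[:3]: print(l,np.array(d['centre']),round(d['conf'],2),atz(p,d['centre'],z))
E
```

```text
154.70000000000002 {'t': 0.0, 'q': array([-0.1,  0.3,  1.5, -0. ,  1.3, -0.1]), 'joint_velocities': array([ 0., -0.,  0., -0.,  0.,  0.]), 'joint_efforts': array([  0. , -54.3, -36.2,   0. ,   0. ,  -0. ]), 'ee_pos': array([550. ,  -0. , 404.1]), 'ee_rot': array([ 0.7,  0.7, -0. , -0. ]), 'wrist_force': array([-0.8,  0.1,  0. ]), 'wrist_torque': array([ 0., -0., -0.]), 'finger_force': 0.0, 'gripper_width': 85.08119071972773}
scene 56.197497435308485 (array([827.3, 470.4, 908.2]), array([-0.3, -0.5, -0.8]))
cup [330.3 166.7] 0.96 [ 257.9 -301.1    0. ]
cup [515.8 376.8] 0.96 [304.8 418.3   0. ]
cup [286.7 229.2] 0.89 [ 485.2 -176.4    0. ]
cup_grip [235.1 182.7] 0.97 [ 527.8 -368.5   35. ]
cup_grip [373.8 137.1] 0.93 [ 102.2 -300.1   35. ]
cup_grip [479. 312.] 0.89 [278.  279.5  35. ]
key_round_top [359.1 281.4] 0.55 [517.3 148.3 203. ]
key_round_top [287.7 230.1] 0.25 [561.2 -28.7 203. ]
key_square_top [340.  286.7] 0.45 [552.9 137.6 203. ]
key_bar_top [318.9 295.7] 0.59 [595.4 131.3 203. ]
key_bar_top [340.5 286.5] 0.42 [551.9 137.7 203. ]
tumbler [375.8 270.5] 0.64 [376.2  53.8   0
[... 731 characters left out ...]
95.3] 0.61 [397.6  55.1   0. ]
tumbler [292.3 237.2] 0.6 [577.2 172.6   0. ]
mug [364.1 219.9] 0.75 [777.2  87.8   0. ]
french_press [447.1 300.7] 0.66 [ 712.2 -256.2    0. ]
french_press [357.1 330.7] 0.18 [ 485.1 -168.7    0. ]
wrist 65.70646984690485 (array([550.5,  72.5, 374.6]), array([ 0. , -0.3, -1. ]))
cup [118.3 402.5] 0.69 [ 247.8 -310.4    0. ]
cup [263.4 338. ] 0.59 [ 486.2 -171.8    0. ]
cup_grip [ 31.1 399.5] 0.92 [  83.7 -314.3   35. ]
cup_grip [208.9 404.7] 0.71 [ 414.4 -255.7   35. ]
key_bar_top [423.2   7.8] 0.8 [600.1 131.  203. ]
tumbler [160.4 148.5] 0.59 [383.8  53.    0. ]
mug [515.8 121.1] 0.89 [767.7  87.3   0. ]
french_press [437.1 384.9] 0.69 [ 711.4 -253.6    0. ]
```

View pics/scene0.png

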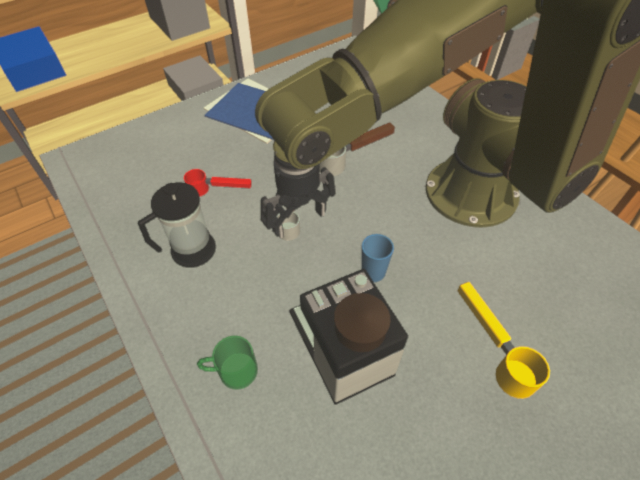

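View pics/side0.png

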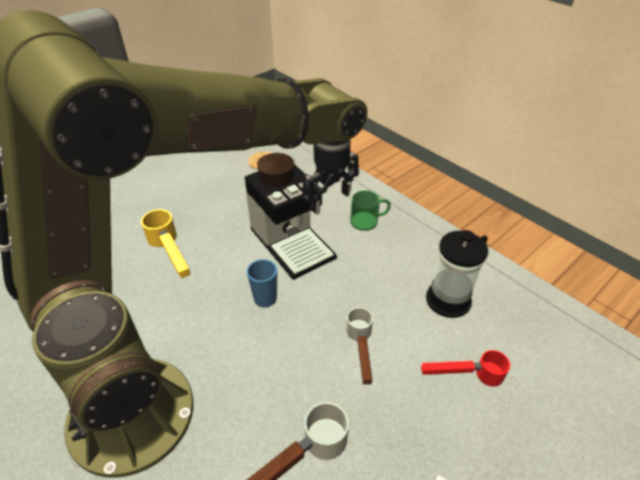

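The scene view shows the grinder at about (350,330), its tray facing world −y. The key order from the right is round (361,281), square (340,290), bar (318,298). The intended cup is the small steel one at (288,228). The larger steel one, the red one and the yellow one are decoys. The side view agrees, with the cup at (359,322) and its handle running to (366,380). Next I move in for a closer look at the keys.

>>> play_rows --pt "3 0.3 -1.2 0 0 6 0" --pt "3 0.3 -1.2 0 0 6 0" --pt "0 0 0 0 0 0 0" --pt "0 0 0 0 0 0 0" --pt "0 0 0 0 0 0 0" --pt "0 0 0 0 0 0 0"

```text
t: 2.4
ee_pos: [559.1, 59.0, 428.5]
ee_rot: [0.777, 0.629, -0.0, -0.0]
wrist_force: [-0.7, 0.2, -0.4]
gripper_width: 0.2
finger_force: 0.0
```

```bash
python3 - <<'E'
from h import *
np.set_printoptions(precision=1,suppress=True)
s=telemetry.get_state(); print(s['ee_pos'],R.from_quat(s['ee_rot']).as_matrix(),s['gripper_width'],s['t'])
for n in ['wrist','scene','side']:
    p=cam(n); 
    if n=='wrist': save(p,'wrist1.png')
    for l in ['key_round_top','key_square_top','key_bar_top']:
        for d in eyes.landmark_of(p,l)[:3]: print(n,l,np.array(d['centre']),round(d['conf'],2),atz(p,d['centre'],203))
E
```

```text
[559.1  59.  428.5] [[ 0.2  1.  -0. ]
 [ 1.  -0.2 -0. ]
 [-0.  -0.  -1. ]] 0.16973737961640084 2.4
wrist key_round_top [197.3 124.8] 0.81 [512.2 144.8 203. ]
wrist key_square_top [278. 112.] 0.56 [556.3 140.5 203. ]
wrist key_bar_top [361.9 110.8] 0.69 [599.  132.2 203. ]
scene key_round_top [362.8 278.7] 0.66 [508.1 147.5 203. ]
scene key_square_top [340.4 287.4] 0.71 [553.2 139.2 203. ]
scene key_square_top [289.2 229.1] 0.64 [557.4 -29.2 203. ]
scene key_bar_top [315.6 296.9] 0.48 [601.7 130.  203. ]
side key_round_top [277.  190.7] 0.49 [523.5 155.3 203. ]
side key_square_top [288.9 186.3] 0.67 [555.9 149.1 203. ]
side key_bar_top [279.4 193.4] 0.64 [521.2 143.3 203. ]
side key_bar_top [310.7 183.8] 0.38 [601.9 120.6 203. ]
```

View pics/wrist1.png

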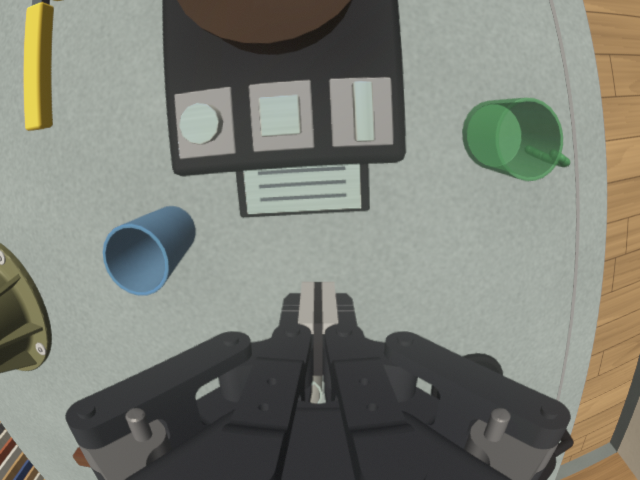

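The wrist view shows the keys clearly: round (199,124), square (279,115) and bar (363,110). The tumbler is left of the tray. I'll refine the row with region centroids and compute the moves.

```bash
cat >> h.py <<'E'
def rel(target,yawx=None,tip=173.):
    "tool-frame cm shift to bring the point 'tip' ahead of TCP to target; yaw turn (deg about tool z) so tool x heads along yawx"
    s=telemetry.get_state(); M=R.from_quat(s['ee_rot']).as_matrix()
    d=M.T@(np.array(target)-(s['ee_pos']+M[:,2]*tip))/10
    a=np.degrees(np.arctan2(M[1,0],M[0,0]))
    return np.round(d,2), None if yawx is None else round(a-yawx,1), 'now yaw',round(a,1)
E
python3 - <<'E'
from h import *
np.set_printoptions(precision=1,suppress=True)
p=cam('wrist'); P={}
for l in ['key_round','key_square','key_bar']:
    for d in eyes.regions_of(p,l+'_top')[:2]:
        m=d['pixels']; v,u=np.nonzero(m); print(l,d['conf'],m.sum(),d['box'],u.mean(),v.mean(),atz(p,[u.mean(),v.mean()],203))
for uv in [(175,172),(404,158)]: print(atz(p,uv,190))
for uv in [(199,124),(279,115),(363,110)]:
    x=atz(p,uv,203); print(x, rel(x))
E
```

```text
key_round 0.91 1362 [201.6, 123.6, 42.9, 39.2] 200.80323054331865 124.23861967694567 [514.2 145.1 203. ]
key_square 0.73 1555 [278.6, 115.1, 42.9, 44.8] 279.6090032154341 116.03987138263666 [556.7 138.8 203. ]
key_bar 0.55 1203 [363.2, 111.2, 25.2, 61.6] 362.84621778886117 111.54031587697423 [599.5 132.3 203. ]
[487.3 123.2 190. ]
[619.4 102.3 190. ]
[513.3 145.5 203. ] (array([ 7.5, -6.3,  5.3]), None, 'now yaw', np.float64(78.0))
[556.5 139.4 203. ] (array([ 7.8, -1.9,  5.3]), None, 'now yaw', np.float64(78.0))
[599.7 133.1 203. ] (array([8. , 2.4, 5.3]), None, 'now yaw', np.float64(78.0))
```

>>> play_rows --pt "2.5 -2.1 1.2 0 0 0 0" --pt "2.5 -2.1 1.2 0 0 0 0" --pt "2.5 -2.1 1.2 0 0 -3.6 0" --pt "0 0 1.0 0 0 0 0" --pt "0 0 0 0 0 0 0" --pt "0 0 0 0 0 0 0"

```text
t: 3.95
ee_pos: [513.5, 145.3, 383.1]
ee_rot: [0.757, 0.653, 0.0, 0.0]
wrist_force: [-0.0, -0.5, -0.3]
gripper_width: 0.0
finger_force: 0.0
```

```bash
python3 - <<'E'
from h import *
p=cam('wrist');save(p,'wrist2.png')
print(rel([513.4,145.3,203],81.6), telemetry.get_state()['wrist_force'])
E
```

```text
(array([-0.01, -0.02,  0.71]), np.float64(-0.1), 'now yaw', np.float64(81.5)) [0.81042278 0.37576107 0.65722505]
```

View pics/wrist2.png

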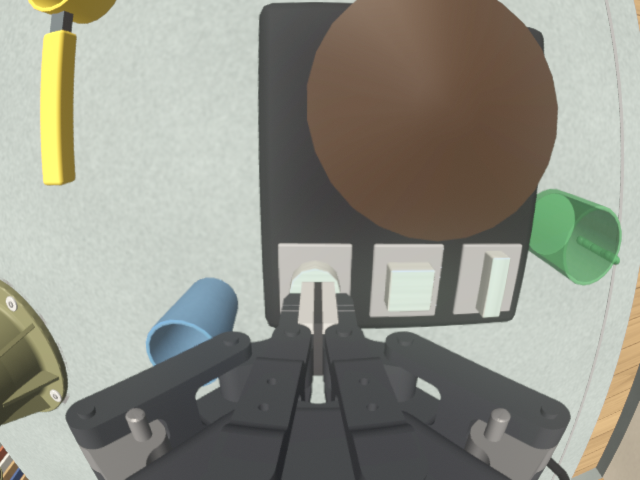

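The wrist view shows the closed fingertips at (318,285) centred over the round key, with the grinder axes-aligned and the square key clear to the right at (410,287). Pressing.

>>> play_rows --pt "0 0 0.7 0 0 0 0" --pt "0 0 0.3 0 0 0 0" --pt "0 0 0.15 0 0 0 0" --pt "0 0 0 0 0 0 0"

```text
t: 4.5
ee_pos: [513.2, 145.8, 371.5]
ee_rot: [0.757, 0.653, 0.0, 0.0]
wrist_force: [1.3, -3.3, 4.4]
gripper_width: -0.3
finger_force: 1.9
```

>>> play_rows --pt "0 0 0.08 0 0 0 0" --pt "0 0 0.07 0 0 0 0" --pt "0 0 0 0 0 0 0"

```text
t: 4.88
ee_pos: [513.1, 145.8, 371.2]
ee_rot: [0.757, 0.653, 0.001, 0.001]
wrist_force: [-4.9, -5.0, 16.5]
gripper_width: -0.1
finger_force: 8.2
```

>>> play_rows --pt "0 0 -1.3 0 0 0 0" --pt "0 0 -1.0 0 0 0 0" --pt "0 2.2 0 0 0 0 0" --pt "0 2.18 0 0 0 0 0" --pt "0 0 1.1 0 0 0 0" --pt "0 0 0.6 0 0 0 0" --pt "0 0 0 0 0 0 0"

```text
t: 5.75
ee_pos: [555.9, 139.7, 375.3]
ee_rot: [0.757, 0.654, -0.0, -0.0]
wrist_force: [-1.4, -1.2, 1.8]
gripper_width: -0.2
finger_force: 0.9
```

```bash
python3 - <<'E'
from h import *
print(rel([556.6,139,198],81.6), telemetry.get_state()['wrist_force'])
E
```

```text
(array([-0.05,  0.1 ,  0.43]), np.float64(0.0), 'now yaw', np.float64(81.6)) [-1.35721577 -1.22980855  1.78359721]
```

>>> play_rows --pt "0 0 0.25 0 0 0 0" --pt "0 0 0.2 0 0 0 0" --pt "0 0 0.15 0 0 0 0" --pt "0 0 0 0 0 0 0"

```text
t: 6.25
ee_pos: [556.1, 139.7, 371.3]
ee_rot: [0.757, 0.653, 0.001, 0.0]
wrist_force: [-8.1, -1.5, 16.2]
gripper_width: 0.2
finger_force: 7.9
```

>>> play_rows --pt "0 0 -2 0 0 0 0" --pt "0 0 -3 0 0 0 0" --pt "-6 -1.4 0 0 0 0 8.5" --pt "-6 -1.4 0 0 0 0 8.5" --pt "-6 -1.4 0 0 0 0 8.5" --pt "-6 -1.4 0 0 0 0 8.5" --pt "-6 -1.4 0 0 0 0 8.5" --pt "-6 -1.4 0 0 0 0 8.5" --pt "-6 -1.4 0 0 0 0 8.5" --pt "0 0 0 0 0 10 8.5" --pt "0 0 0 0 0 10 8.5" --pt "0 0 0 0 0 10 8.5"

```text
t: 7.75
ee_pos: [398.0, -261.7, 419.5]
ee_rot: [0.902, 0.432, 0.0, 0.0]
wrist_force: [-0.4, -0.1, -0.2]
gripper_width: 85.0
finger_force: 0.0
```

>>> play_rows --pt "0 0 0 0 0 5 8.5" --pt "0 0 0 0 0 0 8.5"

```text
t: 8.0
ee_pos: [398.1, -261.6, 419.6]
ee_rot: [0.918, 0.396, 0.0, 0.0]
wrist_force: [-0.4, -0.8, 0.3]
gripper_width: 85.1
finger_force: 0.0
```

```bash
python3 - <<'E'
from h import *
np.set_printoptions(precision=1,suppress=True)
p=cam('wrist');save(p,'wrist3.png')
print(rel([416,-252,35],47,154.7), telemetry.get_state()['ee_pos'])
for l,z in dict(cup=0,cup_grip=35).items():
  for d in eyes.landmark_of(p,l)[:3]: print(l,np.array(d['centre']),round(d['conf'],2),atz(p,d['centre'],z))
E
```

```text
(array([ 1.9,  0.7, 23. ]), np.float64(-0.3), 'now yaw', np.float64(46.7)) [ 398.1 -261.6  419.6]
cup [317.7  71.9] 0.78 [ 487.  -169.2    0. ]
cup [252.4 302.3] 0.76 [ 253.2 -304.1    0. ]
cup [547.9 182.5] 0.58 [ 615.5 -439.8    0. ]
cup_grip [486.1 192.4] 0.91 [ 533.3 -375.    35. ]
cup_grip [322.1 177.7] 0.89 [ 417.  -249.6   35. ]
```

View pics/wrist3.png

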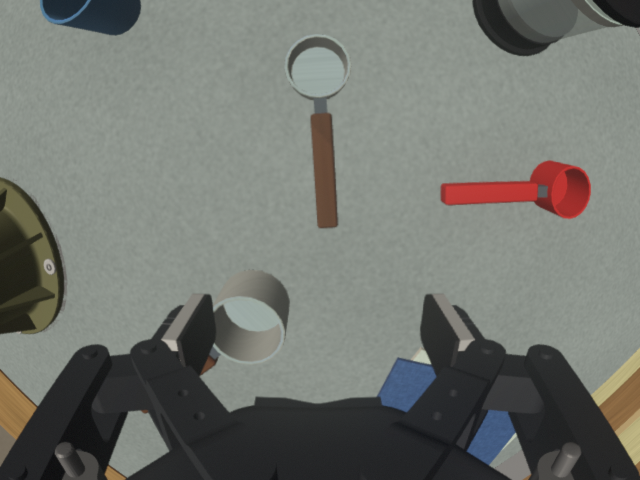

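The wrist view shows the small steel cup's rim at (318,68). Its handle runs from (321,114) to (327,226). The big steel decoy at (250,315) stays clear of the fingers' way down.

```bash
python3 - <<'E'
from h import *
np.set_printoptions(precision=1,suppress=True)
p=cam('wrist')
a=atz(p,(318,67.5),50)[:2];b=atz(p,(321.2,115),45)[:2];c=atz(p,(327.3,225),45)[:2]
print(a,b,c,np.linalg.norm(b-c),np.linalg.norm(a-c))
for u,v in ((a,c),(b,c)): print(np.degrees(np.arctan2(*(u-v)[::-1])))
f=eyes.regions_of(p,'cup')
for d in f[:3]: print(d['box'],d['conf'])
e=(b-c)/np.linalg.norm(b-c); g=(b+c)/2-e*(115-99)
y=np.degrees(np.arctan2(e[1],e[0])); print(g,y,rel([*g,35],y,154.7))
E
```

```text
[ 485.1 -171.4] [ 457.3 -205.2] [ 390.2 -285.4] 104.52972023680924 148.3002720232044
50.22571599386351
50.07450136097743
[319.5, 132.0, 65.3, 195.4] 0.65
[516.5, 190.3, 151.3, 60.7] 0.63
[212.1, 343.4, 152.1, 142.2] 0.61
[ 413.5 -257.6] 50.074501360977436 (array([ 1.4,  0.8, 23. ]), np.float64(-3.4), 'now yaw', np.float64(46.7))
```

>>> play_rows --pt "1.15 0.8 3 0 0 -3.4 8.5" --pt "0 0 5 0 0 0 8.5" --pt "0 0 5 0 0 0 8.5" --pt "0 0 5 0 0 0 8.5" --pt "0 0 3 0 0 0 8.5" --pt "0 0 2.2 0 0 0 8.5" --pt "0 0 0 0 0 0 8.5"

```text
t: 9.12
ee_pos: [411.6, -258.5, 186.6]
ee_rot: [0.906, 0.423, -0.001, -0.001]
wrist_force: [-0.0, -0.5, 0.7]
gripper_width: 84.8
finger_force: 0.0
```

>>> play_rows --pt "0 0 0 0 0 0 4" --pt "0 0 0 0 0 0 2.5" --pt "0 0 0 0 0 0 1" --pt "0 0 0 0 0 0 1" --pt "0 0 0 0 0 0 1" --pt "0 0 0 0 0 0 1" --pt "0 0 0 0 0 0 1"

```text
t: 10.0
ee_pos: [411.8, -258.8, 187.8]
ee_rot: [0.906, 0.423, 0.0, 0.0]
wrist_force: [-2.2, -1.4, 4.1]
gripper_width: 19.3
finger_force: 61.3
```

>>> play_rows --pt "0 0 -1 0 0 0 1" --pt "0 0 -2 0 0 0 1" --pt "0 0 -2 0 0 0 1" --pt "3.2 -0.27 0 0 0 0 1" --pt "3.2 -0.27 0 0 0 0 1" --pt "3.2 -0.27 0 0 0 0 1" --pt "3.2 -0.27 0 0 0 0 1" --pt "3.2 -0.27 0 0 0 0 1" --pt "3.0 -0.25 0 0 0 0 1"

```text
t: 11.12
ee_pos: [522.1, -101.8, 237.8]
ee_rot: [0.906, 0.423, -0.0, -0.0]
wrist_force: [-0.2, -0.1, -3.9]
gripper_width: 19.0
finger_force: 60.4
```

>>> play_rows --pt "0 0 0 0 0 -5.2 1" --pt "0 0 0 0 0 -5.3 1" --pt "0 0 0 0 0 -5.3 1" --pt "0 0 0 0 0 -5.2 1" --pt "0 0 0 0 0 -5.3 1" --pt "0 0 0 0 0 -5.2 1" --pt "0 0 0 0 0 0 1" --pt "0 0 0 0 0 0 1"

```text
t: 12.12
ee_pos: [521.7, -102.9, 237.8]
ee_rot: [0.758, 0.652, -0.0, -0.0]
wrist_force: [0.3, -0.7, -2.9]
gripper_width: 19.2
finger_force: 60.4
```

```bash
python3 - <<'E'
from h import *
np.set_printoptions(precision=1,suppress=True)
s=telemetry.get_state();print(s['ee_pos'],s['gripper_width'],s['finger_force'],s['wrist_force'],rel([538.3,15.4,57],81.6,154.7))
p=cam('wrist');save(p,'wrist4.png'); q=cam('side'); save(q,'side4.png')
c=cam('scene')
for P in (p,q,c):
  for l in ['cup','cup_grip','paddle','grinder']:
    for d in eyes.landmark_of(P,l)[:3]: print(P['name'],l,np.array(d['centre']),round(d['conf'],2),atz(P,d['centre'],dict(cup=50,cup_grip=87,paddle=55,grinder=0)[l]))
E
```

```text
[ 521.7 -102.9  237.8] 19.22596682581986 60.39021849632263 [ 0.3 -0.7 -2.9] (array([11.9, -0.1,  2.6]), np.float64(-0.2), 'now yaw', np.float64(81.4))
wrist cup [316.5  23. ] 0.74 [539.4  12.3  50. ]
wrist cup_grip [315.1 298.6] 0.83 [523.2 -91.6  87. ]
wrist cup_grip [315.8  25. ] 0.6 [537.6   1.5  87. ]
side cup [488.  374.6] 0.94 [ 577.5 -448.6   50. ]
side cup [325.1 262. ] 0.59 [547.3   7.8  50. ]
side cup [162.6 235. ] 0.59 [297.3 369.1  50. ]
side cup_grip [174.5 256.5] 0.89 [266.5 242.2  87. ]
side cup_grip [347.9 280.3] 0.87 [522.5 -95.6  87. ]
side cup_grip [265.4 299.3] 0.72 [346.9 -11.   87. ]
side paddle [288.7 228. ] 0.39 [557.4 161.1  55. ]
side grinder [288.8 238. ] 0.96 [567.9 176.7   0. ]
scene cup [516.  381.4] 0.89 [340.3 427.4  50. ]
scene cup [332.1 168. ] 0.69 [ 288.2 -251.7   50. ]
scene cup [308.7 277.3] 0.63 [537.    5.4  50. ]
scene cup_grip [372.7 137.7] 0.94 [ 149.4 -253.9   87. ]
scene cup_grip [479.8 314. ] 0.69 [312.8 295.   87. ]
scene cup_grip [288.5 234.7] 0.6 [523.2 -98.2  87. ]
scene paddle [374.2 271.2] 0.73 [407.7  78.5  55. ]
scene paddle [362.1 278.5] 0.22 [442.1  78.4  55. ]
```

View pics/wrist4.png

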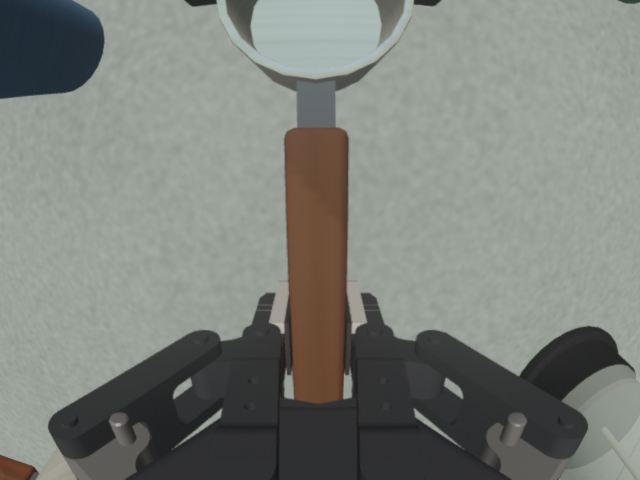

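View pics/side4.png

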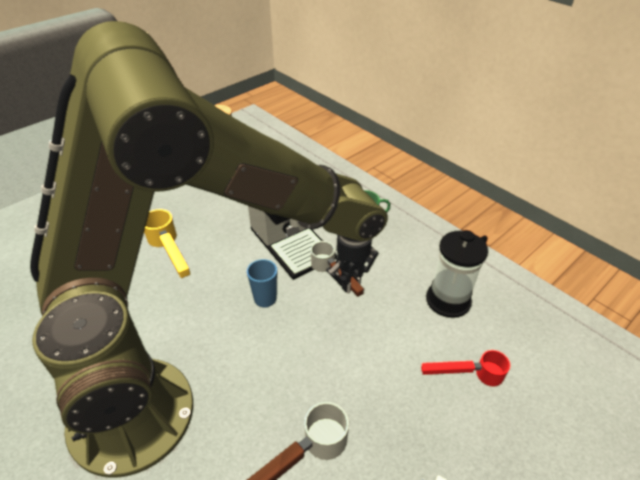

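The wrist view shows the handle held straight, axis at column 317, with the rim's near edge at (317,78). The side view shows the cup upright just in front of the tray, clear of the tumbler. Lower and insert.

>>> play_rows --pt "0 -0.1 1.2 0 0 0 1" --pt "0 0 1.2 0 0 0 1" --pt "2 0 0 0 0 0 1" --pt "2 0 0 0 0 0 1" --pt "2 0 0 0 0 0 1" --pt "1.5 0 0 0 0 0 1" --pt "1 0 0 0 0 0 1" --pt "0.5 0 0 0 0 0 1" --pt "0 0 0 0 0 0 1"

```text
t: 14.0
ee_pos: [534.0, -13.8, 213.6]
ee_rot: [0.758, 0.653, -0.0, -0.0]
wrist_force: [0.1, -0.2, -2.7]
gripper_width: 19.4
finger_force: 60.3
```

```bash
python3 - <<'E'
from h import *
np.set_printoptions(precision=1,suppress=True)
s=telemetry.get_state();print(s['ee_pos'],s['gripper_width'],s['finger_force'],s['wrist_force'],rel([538.3,15.4,57],81.6,154.7))
p=cam('wrist');save(p,'wrist5.png')
E
```

```text
[534.  -13.8 213.6] 19.402246553860692 60.346519947052 [ 0.1 -0.2 -2.7] (array([ 3. , -0. ,  0.2]), np.float64(-0.1), 'now yaw', np.float64(81.5))
```

View pics/wrist5.png

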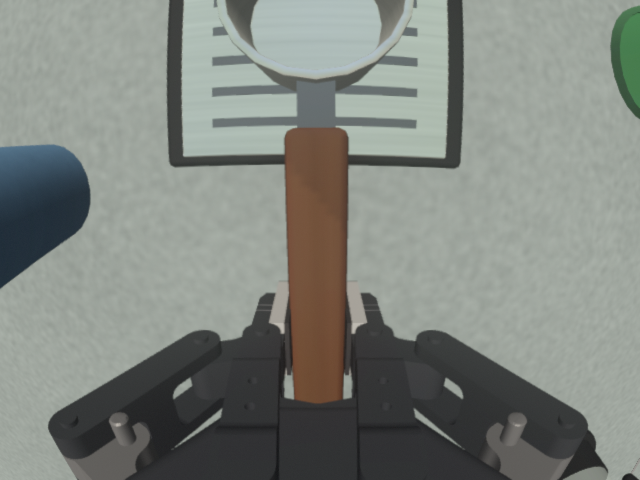

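The wrist view shows the cup centred on the tray: the tray edges at columns 171 and 461 centre on 316, and the handle is at 317, square to the tray. Advancing gently.

>>> play_rows --pt "0.7 0 0 0 0 0 1" --pt "0.5 0 0 0 0 0 1" --pt "0.4 0 0 0 0 0 1" --pt "0.3 0 0 0 0 0 1" --pt "0.3 0 0 0 0 0 1" --pt "0 0 0 0 0 0 1" --pt "0 0 0 0 0 0 1"

```text
t: 14.92
ee_pos: [537.2, 7.7, 213.6]
ee_rot: [0.758, 0.653, -0.0, 0.0]
wrist_force: [-2.4, -6.0, -3.1]
gripper_width: 19.2
finger_force: 60.4
```

Contact with the spring (about 6.5 N). Continue in small steps.

>>> play_rows --pt "0.2 0 0 0 0 0 1" --pt "0.2 0 0 0 0 0 1" --pt "0.15 0 0 0 0 0 1" --pt "0.1 0 0 0 0 0 1" --pt "0 0 0 0 0 0 1" --pt "0 0 0 0 0 0 1"

```text
t: 15.68
ee_pos: [538.2, 13.9, 213.6]
ee_rot: [0.758, 0.653, -0.001, 0.0]
wrist_force: [-2.1, -8.3, -3.8]
gripper_width: 19.2
finger_force: 60.4
```

>>> play_rows --pt "0.1 0 0 0 0 0 1" --pt "0.1 0 0 0 0 0 1" --pt "0 0 0 0 0 0 1" --pt "0 0 0 0 0 0 1"

```text
t: 16.18
ee_pos: [538.4, 15.5, 213.6]
ee_rot: [0.758, 0.653, -0.001, 0.0]
wrist_force: [-2.6, -12.3, -2.7]
gripper_width: 19.1
finger_force: 60.4
```

>>> play_rows --pt "0.07 0 0 0 0 0 1" --pt "0 0 0 0 0 0 1" --pt "0 0 0 0 0 0 1"

```text
t: 16.55
ee_pos: [538.5, 15.7, 213.6]
ee_rot: [0.758, 0.653, -0.001, 0.001]
wrist_force: [-2.8, -17.4, -2.5]
gripper_width: 18.9
finger_force: 60.5
```

>>> play_rows --pt "0 0 0 0 0 0 1" --pt "0 0 0 0 0 0 1" --pt "0 0 0 0 0 0 1" --pt "0 0 0 0 0 0 1" --pt "0 0 0 0 0 0 1" --pt "0 0 0 0 0 0 1" --pt "0 0 0 0 0 0 1" --pt "0 0 0 0 0 0 1"

```text
t: 17.55
ee_pos: [538.5, 15.7, 213.6]
ee_rot: [0.758, 0.653, -0.001, 0.001]
wrist_force: [-3.4, -18.2, -3.2]
gripper_width: 19.6
finger_force: 60.5
```

```bash
python3 - <<'E'
from h import *
p=cam('side')
a=p['frame'][150:330,200:440]; w=cam('wrist')['frame']
x=cv2.resize(a,(480,360),interpolation=cv2.INTER_CUBIC); y=cv2.resize(w[:240],(320,120)); 
o=np.zeros((360,800,3),np.uint8); o[:,:480]=x; o[:120,480:]=y
cv2.imwrite('pics/end.png',o[:,:,::-1])
E
```

```text
(no output)
```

View pics/end.png

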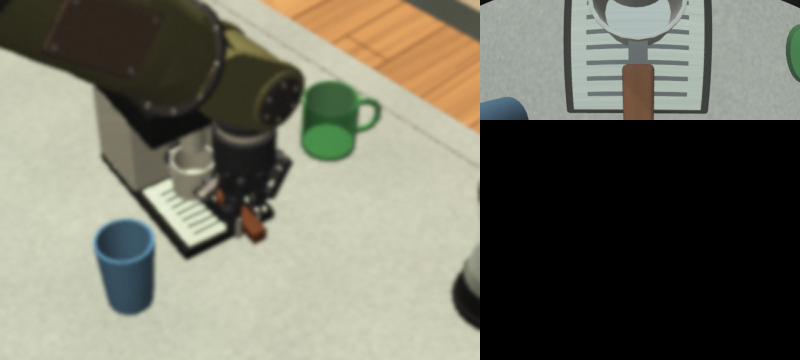

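The picture shows the cup (190,170) upright under the head and centred on the tray, with the bystanders untouched. The push is steady at about 18 N. Handing in.

```bash
python3 -c "
from rig import order
print(order.finish_job())"
```

```text
the job is handed in; nothing more can be done
None
```

I pressed the round key and then the square key, and handed the job in with the cup gripped upright, centred on the tray and holding the paddle at its stop with about 18 N; I saw no bystander move, but no verdict came back.

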